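# Slide the hook box home under the tool rack

## Robot

A 6-joint arm with a two-finger parallel gripper is mounted at the origin on the work surface. World frame = base frame: x ahead of the robot, y to its left, z up, the work surface at z = 0. Lengths are in m, angles in degrees, forces in N, time in s.
With the tool pointing down it reaches from about 0.4 to 0.825 m from the base axis. Payload 7 kg.
Tool frame: the origin (TCP) lies on the centre line of the jaws, within the pads' length; the fingertips stand 8 mm ahead of it and the grasp point (between the pads) lies 11 mm behind it; z points along the fingers, y is the line along which they close (so a half turn about z gives the same grasp; the last joint's range is limited). The gripper opens to 88 mm and grips with 3 to 60 N. Pads are 19 mm wide; open, the fingers measure 130 mm over their backs; the gripper's body (78 mm by 193 mm) begins 47 mm behind the grasp point.
Start: joints at [-59.066, 20.546, 0.682, 0, -70.136, -16.507], TCP at [0.168, -0.654, 0.207] pointing down, gripper open.
Joint ranges: [-176.03, 176.03], [-82.01, 121.73], [-58.28, 71.71], [-173.87, 95.51], [-174.79, -0.11], [-173.66, 173.66]. Speed limits (degrees/s): [136.94, 136.94, 172.46, 180, 180, 180].

## Interface

Orientations are given as [roll, pitch, yaw] about the fixed x, y, z axes, in that order (R = Rz(yaw) Ry(pitch) Rx(roll)).
In Python, from plant import ctrl, vision gives the robot as it stands. The module is installed in compiled form; this text tells all that it offers.
- The arm moves only by the tool move_arm, never from a script. Its argument "moves" is one flat list of numbers, 7 for each row, row after row: the finger opening in cm, from 0 to 8.76, then the shift along the tool's x, y, z in cm, then the turn, a rotation vector about the tool's x, y, z in rad. A call has 1 to 8 rows; each row shifts and turns the commanded pose from where the row before left it, along the tool's axes as they then stand; what a row does not reach is not made up. A row lasts 1/10 s, in which the tool goes at most 50 mm and 8.59 degrees, less where a joint would pass 70% of its speed; a pose out of reach is approached as far as the arm can. A call with a gripper value outside its range is refused whole. The fingers move at their own pace and stop on an object; the grip force is fixed at half the most. Time passes only in rows, so rows that do not move let the fingers close. It gives the time, the measured TCP pose, the force, the opening and the grip force at its end, in the units of the state.
- ctrl.get_obs(): the state, without advancing time (a new reading comes with each control period).
- vision.snapshot(name): name is "scene" or "top" or "wrist"; returns (picture, depth): 480x640x3 uint8, red, green, blue; 480x640 float32, m along the optical axis (not along the pixel's ray), 0 where there is no reading.
- vision.camera_model(name): a dict with "vertical_fov" (degrees; the focal length in pixels is half the picture's height over the tangent of half this angle, whatever the lens; pixels are square), "cx", "cy" (the principal point, pixels), "D" ([k1, k2, p1, p2, k3] as OpenCV has them; the pictures are not rectified), "cam_to_world" (4x4, takes a point from camera to world coordinates). Camera axes: x right, y down, z forward; pixel columns grow to the right and rows downward; lengths in m; the calibration is good to about 2 mm. A picture is of the moment at which its call begins: read the wrist's pose just before it. camera_model takes no time and is no camera call; for the wrist camera it gives the pose at the moment of the call.
- ctrl.close_job(): hands the job in; it is judged then, once.
The state is a dict: "clock": time; "joint_pos": joint angles; "qvel": joint speeds; "tau": joint torques, N m; "tool_pos": TCP position; "orientation": TCP orientation; "force": force on the tool from outside, world axes, zero at the start; "moment": the same for the moment, N m; "opening": finger opening in m; "gripper_force": force on a finger pad.
Only numpy, scipy, OpenCV 4.12 (cv2) and the standard library are available. Lean on these libraries where they do the work, as an engineer would, in place of code of your own. Each camera call takes 0.05 s, during which the arm holds its last target. There are 200 camera calls.

## Task

Put the flat hook-and-bead box away in its bay under the fly-tying tool rack: push it in with the fingertips, gently, until its back edge rests squarely against the rail at the rear of the bay, then take the hand away. Keep the box flat on the bench all the way (never lift or tip it, or the beads get mixed), and leave the stacker, the bottle and the spool standing where they are.

Things in the scene. Friction and masses are not known exactly. Their poses are not given: they have to be found in the camera images.
- hook_box: Loose flat box of hooks and beads, lid shut: white plastic, clear lid, 96 mm front to back (its x) by 126 mm wide (its y) by 18 mm high, about 0.2 kg, ordinary sliding friction. Origin: centre of the underside (z = 0 when flat). +x points to its back edge, which goes into the bay first. It starts in front of the rack, up to 40 mm to one side of its middle line and turned by up to 0.3 rad.
- tool_rack: Wooden tool rack fixed to the bench: deck 100 mm deep (x) by 178 mm wide (y), 12 mm thick, top at 34 mm, on two 18 mm side cheeks with rounded noses, and a rear rail. Origin: on the bench under the middle of the deck; +x points from the open front to the rear rail. Tools up to 135 mm above the bench stand fixed on the deck's rear, from x = +15 mm back; its front part is clear.
- bay_mouth (a point): Middle of the bay's open front, on the bench under the deck's front edge (rack x = -50 mm). The bay is open only here; it is 142 mm wide and 22 mm high throughout, leaving the box 4 mm of headroom and 8 mm on each side. Axes as the rack's.
- bay_stop (a point): Middle of the rear rail's front face, on the bench (rack x = +38 mm): the stop for the box's back edge. With the box home its origin is 48 mm in front of this point and its front edge stands 8 mm proud of the deck. Axes as the rack's.
- hair_stacker: Bystander: loose aluminium hair stacker, an upright cylinder 34 mm across the foot, 62 mm tall. Origin: centre of its underside. It stands beside the work, about 0.2 m or more to the side of the rack's middle line.
- varnish_bottle: Bystander: loose small amber bottle of head varnish with a tapering cap, 32 mm across, 60 mm tall. Origin: centre of its underside. It stands beside the work like the stacker.
- thread_spool: Bystander: loose black thread spool standing on end, 32 mm across, 42 mm tall. Origin: centre of its underside. It stands beside the work like the stacker.
There are look-alikes about, which are no part of the job. Of the things that look like the hook_box, the smallest one is meant.

How it is judged (in metres and radians):
On the way:
1. the box is about half way into the bay, flat on the bench (x of hook_box in the frame of tool_rack above -0.055 m and height (world z) of hook_box below 0.004 m).
At the end, for the whole second after the job is handed in: The box lies flat and at rest in the bay, its back edge within 4.5 mm of the rear rail and square to it within 0.06 rad; stacker, bottle and spool stand within 20 mm of where they were (x of hook_box in the frame of tool_rack between -0.0145 and -0.006 m and y of hook_box in the frame of tool_rack between -0.012 and 0.012 m and angle between the x axis of hook_box and the x axis of tool_rack, either way round below 0.06 rad and angle between hook_box's own z axis and vertical below 0.03 rad and height (world z) of hook_box below 0.003 m and linear speed of hook_box below 0.01 m/s and distance of each of hair_stacker, varnish_bottle, thread_spool from where it was at the start of the episode below 0.02 m); the robot touches nothing.
It fails at once if the box is lifted off the bench (more than 8 mm) (height (world z) of hook_box above 0.008 m).
It fails at once if the box is tipped (more than 0.12 rad) (angle between hook_box's own z axis and vertical above 0.12 rad).
It fails at once if the box is rammed into the rack (more than 60 N) (contact force between hook_box and tool_rack above 60 N).
It fails at once if the stacker, bottle or spool is shifted by more than 20 mm or knocked over (distance of any of hair_stacker, varnish_bottle, thread_spool from where it was at the start of the episode above 0.02 m or angle between any of hair_stacker, varnish_bottle, thread_spool's own z axis and vertical above 0.5 rad).
It also fails if it takes over 72 s, if anything falls off the work surface, if the arm or the gripper's body presses on something with over 40 N, if the wrist force passes 120 N, or if a joint passes its speed limit or range.

## Working session

There is one attempt and no reset: what is moved stays moved. The work goes in short steps, Python scripts to look and compute and a tool call to move; the robot and the scene stay as the last step left them, time stands still between calls to the robot, and variables do not carry over. Pictures are saved under pics/ and viewed, at most 10 in all, crops included, and the job is handed in when it is done.

Besides the shell and the picture viewer there is one more tool, called as name(argument=value, ...), one argument or row to a line, values as JSON. move_arm: Moves the arm, as the interface text tells. Its arguments: {"type":"object","properties":{"moves":{"type":"array"}},"required":["moves"]}

```bash
mkdir -p pics
cat > h.py <<'E'
import numpy as np,cv2
from plant import ctrl,vision
def K(m):
    f=240/np.tan(np.radians(m['vertical_fov'])/2)
    return np.array([[f,0,m['cx']],[0,f,m['cy']],[0,0,1.]])
def ray(m,px):
    u=cv2.undistortPoints(np.array(px,float).reshape(-1,1,2),K(m),np.array(m['D'],float)).reshape(-1,2)
    T=np.array(m['cam_to_world']);d=np.c_[u,np.ones(len(u))]@T[:3,:3].T
    return T[:3,3],d
def onz(m,px,z):
    o,d=ray(m,px);return o+d*((z-o[2])/d[:,2])[:,None]
def cloud(m,dep):
    v,u=np.mgrid[0:480,0:640];px=np.c_[u.ravel(),v.ravel()]
    o,d=ray(m,px);return (o+d*dep.ravel()[:,None]).reshape(480,640,3)
E
python3 - <<'E'
from h import *
for n in("scene","top"):
    m=vision.camera_model(n);p,d=vision.snapshot(n)
    cv2.imwrite(f'pics/{n}0.png',p[:,:,::-1]);np.savez(f'{n}0.npz',p=p,d=d)
    print(n,m['vertical_fov'],m['D'],np.round(m['cam_to_world'],3).tolist())
s=ctrl.get_obs();print(s['clock'],s['tool_pos'],s['orientation'],s['force'],s['opening'])
E
```

```text
scene 53.056982376927756 [0.00738561 0.         0.         0.         0.        ] [[-0.139, 0.732, -0.667, 1.12], [0.99, 0.104, -0.092, 0.115], [0.002, -0.673, -0.74, 0.693], [0.0, 0.0, 0.0, 1.0]]
top 48.810333477752174 [-0.01055836  0.          0.          0.          0.        ] [[0.027, -0.984, 0.176, 0.348], [-1.0, -0.026, 0.008, 0.015], [-0.004, -0.176, -0.984, 1.035], [0.0, 0.0, 0.0, 1.0]]
0.1 [ 0.16803908 -0.65326797  0.20661967] [ 1.79915716e+02 -6.66612663e-03 -1.65579541e+02] [ 0.31494504 -0.1693659  -0.10712021] 0.08739697241607695
```

View pics/scene0.png

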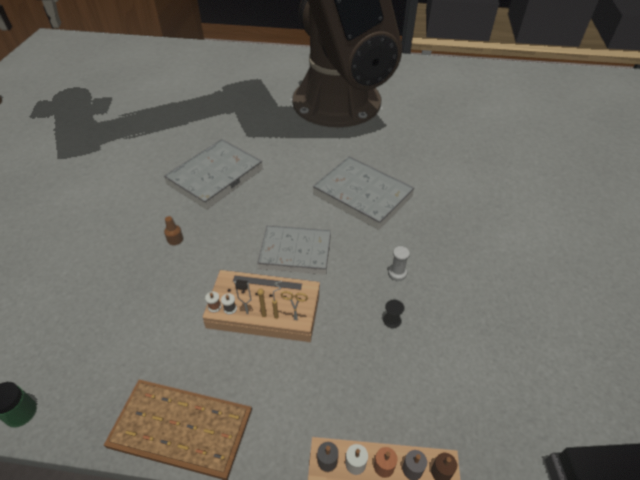

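View pics/top0.png

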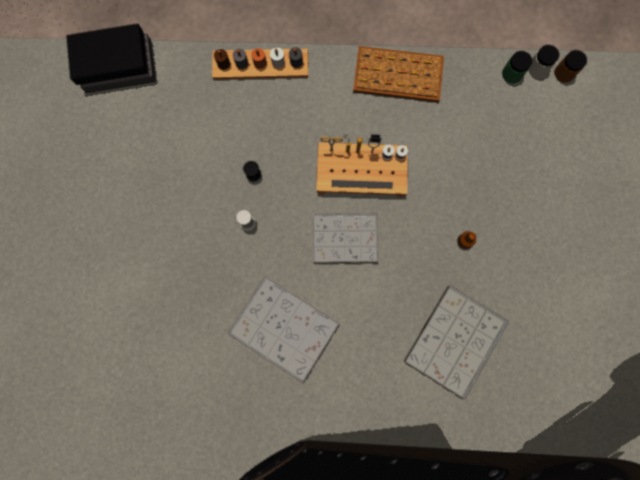

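The scene shows the robot at the top, three clear-lidded boxes, the wooden rack, and the bystanders. The stacker is at top px (245,219), the spool at (252,171) and the bottle at (467,240).

Box candidates (top px): (346,238) small, in front of the rack; (285,330) large, turned; (456,342) large, turned. I choose the smallest, (346,238), and will check it in a crop with its measured size.

```bash
cat > meas.py <<'E'
from h import *
import sys
def rect(m,mask,z,name):
    mask=cv2.morphologyEx(mask.astype(np.uint8),cv2.MORPH_OPEN,np.ones((3,3)))
    c,_=cv2.findContours(mask,cv2.RETR_EXTERNAL,cv2.CHAIN_APPROX_NONE)
    for k in c:
        if cv2.contourArea(k)<800: continue
        w=onz(m,k.reshape(-1,2),z)[:,:2]
        r=cv2.minAreaRect((w*1000).astype(np.float32))
        print(name,'px',k.reshape(-1,2).mean(0).round(),'c',np.round(r[0],1),'size',np.round(r[1],1),'ang',round(r[2],2))
E
python3 - <<'E'
from meas import *
m=vision.camera_model('top');a=np.load('top0.npz');p,d=a['p'],a['d']
X=cloud(m,d);z=X[...,2]
print('bench z',np.median(z[200:300,150:230]), 'box z',np.median(z[225:250,325:365]),'deck',np.median(z[160:165,330:400]))
rect(m,(z>.010)&(z<.026)&(d>0),.018,'box')
rect(m,(z>.028)&(z<.2)&(d>0),.034,'tall')
hsv=cv2.cvtColor(p,cv2.COLOR_RGB2HSV)
wood=(hsv[...,1]>90)&(hsv[...,2]>110)
rect(m,wood&(abs(z-.034)<.012),.034,'wood')
for n,(u,v) in dict(st=(245,219),sp=(252,171),bo=(467,240)).items(): print(n,X[v,u].round(3))
c=cv2.resize(p[120:290,220:490],None,fx=2.9,fy=2.9,interpolation=2)
cv2.imwrite('pics/crop0.png',c[:,:,::-1])
E
```

```text
bench z 0.0007182431811081358 box z 0.018700983193577048 deck 0.03478837886931785
box px [345. 238.] c [529.4 -15.1] size [ 95.2 125.1] ang 1.54
box px [259.  69.] c [884.7 168.6] size [ 44.1 195.4] ang 4.37
box px [397.  73.] c [ 879.1 -118. ] size [179.  101.4] ang 84.34
tall px [362. 168.] c [672.4 -43.9] size [176.7 112.7] ang 89.55
tall px [533.  60.] c [ 905.5 -391.3] size [ 55.9 116.6] ang 16.07
tall px [109.  55.] c [896.  480.4] size [124.5 167.9] ang 11.25
wood px [360. 166.] c [667.3 -44. ] size [176.7  99.5] ang 89.41
st [0.552 0.174 0.065]
sp [0.652 0.169 0.044]
bo [ 0.526 -0.245  0.049]
```

View pics/crop0.png

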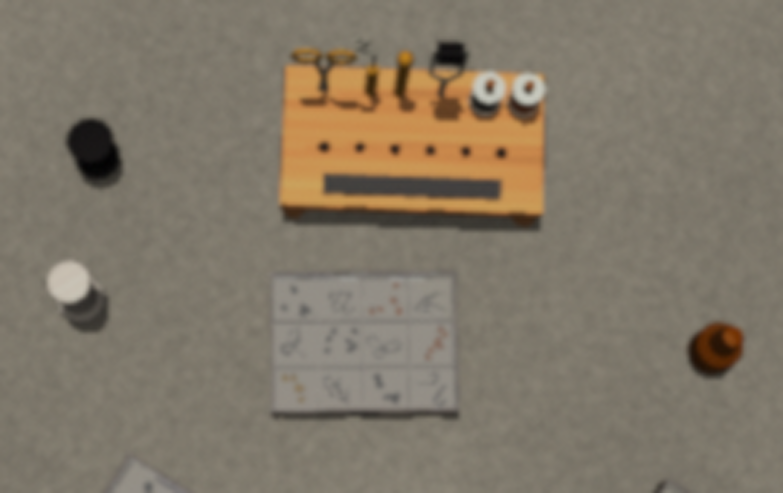

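The crop confirms the choice: the small box at crop (365,343) measures 95 x 125 mm. Its centre is (0.529, -0.015) with yaw ~1.5–2°. The rack centre is (0.667, -0.044) with yaw ~-0.4°.

Plan:
1. Push the box's left side with two fingertips by ~29 mm towards -y, with the fingers along x.
2. Turn the tool and push from the front with the fingers along y.

First I turn the tool to yaw -90.4.

move_arm(
  moves=[5,0,0,0,0,0,-0.149,5,0,0,0,0,0,-0.149,5,0,0,0,0,0,-0.149,5,0,0,0,0,0,-0.149,5,0,0,0,0,0,-0.149,5,0,0,0,0,0,-0.149,5,0,0,0,0,0,-0.149,5,0,0,0,0,0,-0.149],
)

```text
clock: 0.9
tool_pos: [0.1681, -0.6534, 0.2069]
orientation: [180.0, 0.1, -96.9]
force: [0.3, -0.6, -0.1]
opening: 0.05
gripper_force: 0.0
```

move_arm(
  moves=[5,0,0,0,0,0,-0.1205,5,0,0,0,0,0,0],
)

```text
clock: 1.1
tool_pos: [0.1681, -0.6534, 0.207]
orientation: [180.0, 0.0, -90.3]
force: [0.3, 0.4, -1.1]
opening: 0.0502
gripper_force: 0.0
```

move_arm(
  moves=[5,-4.1,-2,0,0,0,0,5,-4.1,-2,0,0,0,0,5,-4.1,-2,0,0,0,0,5,-4.1,-2,0,0,0,0,5,-4.1,-2,0,0,0,0,5,-4.1,-2,0,0,0,0,5,-4.1,-2,0,0,0,0,5,-4.1,-2,0,0,0,0],
)

```text
clock: 1.9
tool_pos: [0.3306, -0.325, 0.2075]
orientation: [-180.0, -0.0, -90.6]
force: [0.8, 0.3, -0.0]
opening: 0.0502
gripper_force: 0.0
```

move_arm(
  moves=[5,-4.1,-2,0,0,0,0,5,-4.1,-2,0,0,0,0,5,-4.1,-2,0,0,0,0,5,-4.1,-2,0,0,0,0,5,-4.1,-2,0,0,0,0,5,-4.1,-2,0,0,0,0,5,-4.1,-2,0,0,0,0,5,-4.1,-2,0,0,0,0],
)

```text
clock: 2.7
tool_pos: [0.4928, 0.0022, 0.2077]
orientation: [-180.0, 0.0, -90.6]
force: [1.5, -0.8, 1.1]
opening: 0.0502
gripper_force: 0.0
```

move_arm(
  moves=[5,-4.1,-2,0,0,0,0,5,-4.1,-2,0,0,0,0,5,0,0,0,0,0,0,5,0,0,0,0,0,0],
)

```text
clock: 3.1
tool_pos: [0.5328, 0.0828, 0.2067]
orientation: [179.9, -0.0, -90.5]
force: [-0.5, -0.5, -0.2]
opening: 0.0499
gripper_force: 0.0
```

move_arm(
  moves=[5,0,0,4,0,0,0,5,0,0,4,0,0,0,5,0,0,4,0,0,0,5,0,0,4,0,0,0,5,0,0,2,0,0,0,5,0,0,1.2,0,0,0,5,0,0,0,0,0,0,5,0,0,0,0,0,0],
)

```text
clock: 3.9
tool_pos: [0.5336, 0.0818, 0.0165]
orientation: [-179.9, 0.0, -90.4]
force: [0.7, -0.2, -0.2]
opening: 0.0503
gripper_force: 0.0
```

Run:
```python
from h import *
for n in("top","wrist"):
    p,d=vision.snapshot(n); cv2.imwrite(f'pics/{n}1.png',p[:,:,::-1])
```

```text
(no output)
```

View pics/wrist1.png

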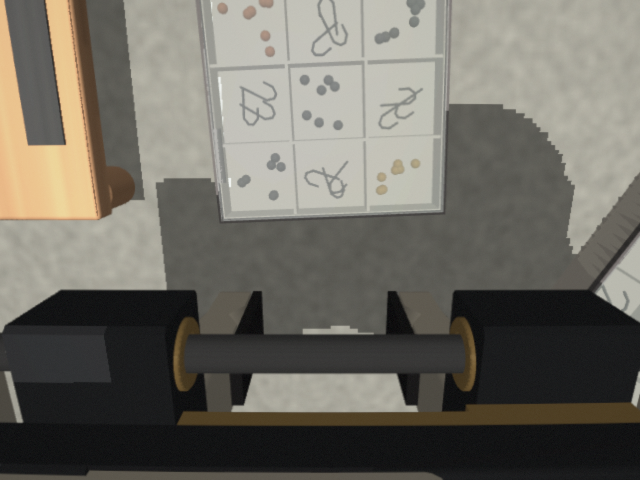

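The wrist view shows the box's left edge at row ~218, columns 222–443, with the fingers centred beneath it (~325). Next I lower 3 mm and push sideways.

move_arm(
  moves=[5,0,0,0.3,0,0,0,5,0.6,0,0,0,0,0,5,0.5,0,0,0,0,0,5,0.5,0,0,0,0,0,5,0.3,0,0,0,0,0,5,0.3,0,0,0,0,0,5,0.3,0,0,0,0,0,5,0.3,0,0,0,0,0],
)

```text
clock: 4.8
tool_pos: [0.5328, 0.0537, 0.0124]
orientation: [180.0, -0.0, -90.4]
force: [-0.4, 0.2, 0.0]
opening: 0.0498
gripper_force: 0.0
```

move_arm(
  moves=[5,0.3,0,0,0,0,0,5,0.3,0,0,0,0,0,5,0.3,0,0,0,0,0,5,0.3,0,0,0,0,0,5,0.3,0,0,0,0,0,5,0.3,0,0,0,0,0,5,0.2,0,0,0,0,0,5,0,0,0,0,0,0],
)

```text
clock: 5.6
tool_pos: [0.5326, 0.0337, 0.0124]
orientation: [180.0, -0.0, -90.4]
force: [0.6, 0.3, 1.1]
opening: 0.05
gripper_force: 0.0
```

Run:
```python
from meas import *
m=vision.camera_model('wrist');p,d=vision.snapshot('wrist')
cv2.imwrite('pics/wrist2.png',p[:,:,::-1])
X=cloud(m,d);np.savez('w2.npz',p=p,d=d,X=X)
for n,(u,v) in dict(box=(330,100),deck=(45,50),bench=(180,60)).items(): print(n,X[v,u].round(4))
z=X[...,2]
rect(m,(z>.012)&(z<.024)&(d>0)&(np.mgrid[:480,:640][0]<290),.018,'box')
print(ctrl.get_obs()['tool_pos'])
```

```text
box [ 0.5298 -0.05    0.0189]
deck [ 0.6283 -0.067   0.0337]
bench [ 5.92e-01 -6.74e-02  5.00e-04]
box px [322. 146.] c [532.9 -25.1] size [ 96.7 110.3] ang 2.01
[0.53262837 0.03383416 0.01246362]
```

View pics/wrist2.png

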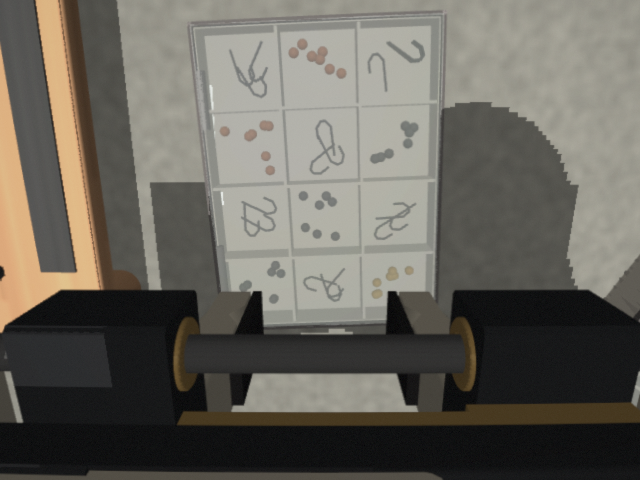

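The wrist view shows the fingers just touching the box's side (row ~325). The box is still at y ≈ -17 mm, yaw 2°. I push ~25 mm more.

move_arm(
  moves=[5,0.3,0,0,0,0,0,5,0.3,0,0,0,0,0,5,0.3,0,0,0,0,0,5,0.3,0,0,0,0,0,5,0.3,0,0,0,0,0,5,0.3,0,0,0,0,0,5,0.3,0,0,0,0,0,5,0.3,0,0,0,0,0],
)

```text
clock: 6.45
tool_pos: [0.5325, 0.0097, 0.0125]
orientation: [180.0, 0.0, -90.4]
force: [-0.8, 0.9, 0.6]
opening: 0.0503
gripper_force: 0.0
```

move_arm(
  moves=[5,0.2,0,0,0,0,0,5,0,0,0,0,0,0],
)

```text
clock: 6.65
tool_pos: [0.5324, 0.0077, 0.0125]
orientation: [180.0, -0.0, -90.4]
force: [-1.8, -0.4, -0.3]
opening: 0.0495
gripper_force: 0.0
```

Run:
```python
from meas import *
m=vision.camera_model('wrist');p,d=vision.snapshot('wrist')
cv2.imwrite('pics/wrist3.png',p[:,:,::-1])
X=cloud(m,d);z=X[...,2]
V,U=np.mgrid[:480,:640]
rect(m,(z>.012)&(z<.024)&(d>0)&(V<290),.018,'box')
# rack front edge: last deck-height column per row
dk=(abs(z-.034)<.006)&(U<200)&(V<250)
pts=np.array([X[v,np.where(dk[v])[0].max(),:2] for v in range(0,150,3) if dk[v].any()])
f=np.polyfit(pts[:,1],pts[:,0],1);print('front edge x at y=-.044',np.polyval(f,-.044),'yaw deg',-np.degrees(np.arctan(f[0])),np.std(pts[:,0]-np.polyval(f,pts[:,1])),len(pts),pts[:,1].min(),pts[:,1].max())
print(ctrl.get_obs()['tool_pos'])
```

```text
box px [322. 188.] c [533.4 -37.9] size [96.7 84.1] ang 2.03
front edge x at y=-.044 0.6198949960418693 yaw deg -0.685287906691129 0.00033936236627879485 50 -0.1098577539578856 -0.059698374704966396
[0.53248116 0.00781978 0.01246408]
```

View pics/wrist3.png

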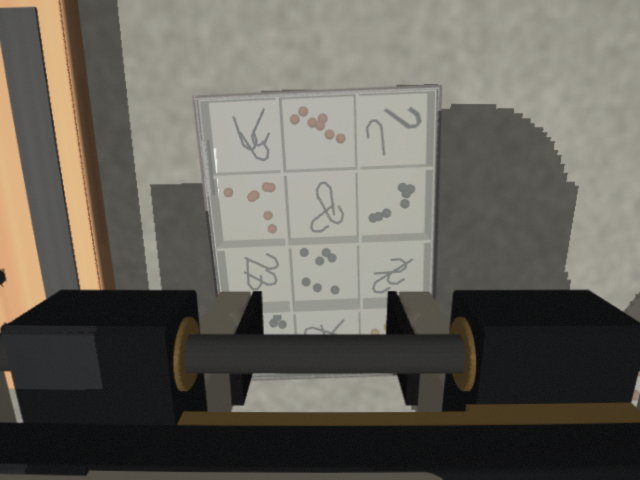

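Run:
```python
from meas import *
m=vision.camera_model('top');p,d=vision.snapshot('top')
cv2.imwrite('pics/top3.png',p[100:340,200:520][:,:,::-1])
mw=vision.camera_model('wrist');print(np.round(mw['cam_to_world'],3))
T=np.linalg.inv(mw['cam_to_world'])
s=ctrl.get_obs();print(s['tool_pos'])
for q in ([0,0,0],[.025,0,-.008],[-.025,0,-.008],[0,0,.011]):
    c=T@np.r_[s['tool_pos']+np.array(q),1]; uv=cv2.projectPoints(c[None,:3],np.zeros(3),np.zeros(3),K(mw),np.array(mw['D'],float))[0];print(q,uv.ravel().round())
```

```text
[[-1.     0.006  0.001  0.532]
 [ 0.006  0.962  0.274 -0.067]
 [ 0.     0.274 -0.962  0.19 ]
 [ 0.     0.     0.     1.   ]]
[0.53247885 0.00791501 0.01247325]
[0, 0, 0] [324. 296.]
[0.025, 0, -0.008] [271. 290.]
[-0.025, 0, -0.008] [377. 289.]
[0, 0, 0.011] [324. 306.]
```

Run:
```python
from h import *
a=cv2.imread('pics/top3.png');cv2.imwrite('pics/top3b.png',cv2.resize(a,None,fx=2.4,fy=2.4,interpolation=2))
m=vision.camera_model('wrist');print(m['D'],K(m)[0,0],m['cx'],m['cy'])
p,d=vision.snapshot('wrist');X=cloud(m,d)
for u,v in [(325,320),(325,365),(325,376),(325,385),(325,395),(280,300),(280,365),(280,400),(300,360),(255,297),(255,340),(255,395),(230,300),(230,390),(395,300),(395,390),(325,90),(325,200),(325,300)]: print(u,v,X[v,u].round(4))
```

```text
[-0.03038765  0.          0.          0.          0.        ] 424.6541514603757 324.27361686600074 244.4212422671968
325 320 [0.5321 0.0173 0.0176]
325 365 [ 0.5321 -0.0207  0.1156]
325 376 [0.5323 0.0452 0.0186]
325 385 [0.5323 0.0621 0.0009]
325 395 [0.5324 0.0679 0.0011]
280 300 [0.5518 0.0071 0.0185]
280 365 [ 0.5411 -0.0209  0.116 ]
280 400 [0.5558 0.071  0.0008]
300 360 [ 0.537  -0.0222  0.1163]
255 297 [ 0.5591 -0.0027  0.0383]
255 340 [ 0.5463 -0.0248  0.1129]
255 395 [0.5686 0.0676 0.0013]
230 300 [ 0.5673 -0.0044  0.0449]
230 390 [0.5612 0.0108 0.0786]
395 300 [ 0.5055 -0.0023  0.041 ]
395 390 [0.4962 0.0656 0.0005]
325 90 [ 0.5316 -0.0795  0.018 ]
325 200 [ 0.5318 -0.0369  0.0186]
325 300 [0.5321 0.0072 0.0185]
```

View pics/top3b.png

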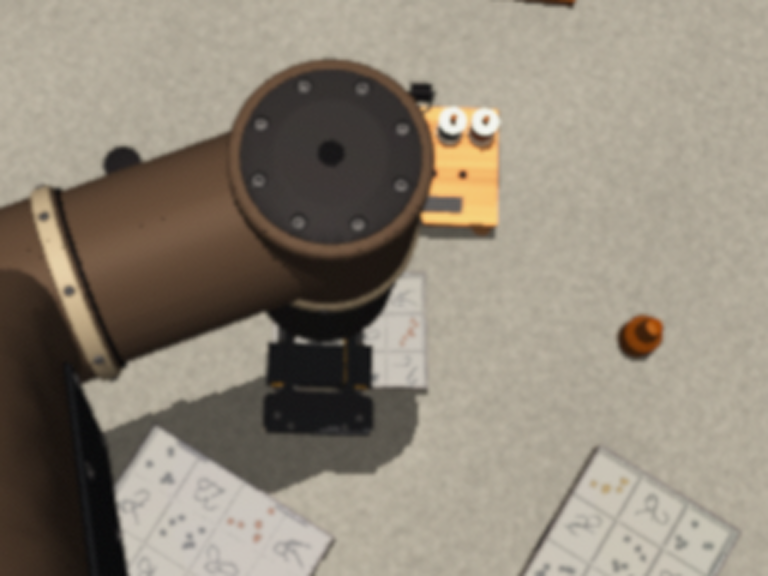

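Run:
```python
from h import *
m=vision.camera_model('wrist');p,d=vision.snapshot('wrist');X=cloud(m,d)
for u in(225,245,258,392,405,425):
    print(u,[(v,*X[v,u].round(3)) for v in (286,289,291,292,293,295,298)])
s=ctrl.get_obs();print(s['tool_pos'],s['force'],s['joint_pos'])
```

```text
225 [(286, np.float64(0.575), np.float64(0.001), np.float64(0.018)), (289, np.float64(0.575), np.float64(0.002), np.float64(0.019)), (291, np.float64(0.576), np.float64(0.003), np.float64(0.018)), (292, np.float64(0.571), np.float64(-0.005), np.float64(0.038)), (293, np.float64(0.571), np.float64(-0.004), np.float64(0.037)), (295, np.float64(0.57), np.float64(-0.005), np.float64(0.041)), (298, np.float64(0.57), np.float64(-0.004), np.float64(0.043))]
245 [(286, np.float64(0.567), np.float64(0.001), np.float64(0.018)), (289, np.float64(0.567), np.float64(0.002), np.float64(0.019)), (291, np.float64(0.567), np.float64(0.003), np.float64(0.019)), (292, np.float64(0.563), np.float64(-0.004), np.float64(0.037)), (293, np.float64(0.563), np.float64(-0.004), np.float64(0.038)), (295, np.float64(0.563), np.float64(-0.004), np.float64(0.039)), (298, np.float64(0.562), np.float64(-0.004), np.float64(0.043))]
258 [(286, np.float64(0.561), np.float64(0.001), np.float64(0.018)), (289, np.float64(0.561), np.float64(0.002), np.float64(0.019)), (291, np.float64(0.559), np.float64(-0.003), np.float64
[... 1111 characters left out ...]
.04)), (298, np.float64(0.502), np.float64(-0.004), np.float64(0.043))]
425 [(286, np.float64(0.489), np.float64(0.001), np.float64(0.018)), (289, np.float64(0.489), np.float64(0.003), np.float64(0.018)), (291, np.float64(0.489), np.float64(0.003), np.float64(0.019)), (292, np.float64(0.493), np.float64(-0.004), np.float64(0.037)), (293, np.float64(0.493), np.float64(-0.004), np.float64(0.038)), (295, np.float64(0.494), np.float64(-0.004), np.float64(0.039)), (298, np.float64(0.494), np.float64(-0.003), np.float64(0.042))]
[0.53246806 0.00802143 0.01247817] [ 0.28503421 -0.00198223 -0.07686678] [ 2.19728842e+01  1.94520429e+01 -3.07986681e+01 -1.44012996e-03
 -3.97475245e+01 -2.23408143e+01]
```

The fingertips really sit at z ≈ 0.033 by depth, so they passed over the box untouched: the tips are ~28 mm higher than the stated geometry gives. I back out and lower step by step, watching the depth and force.

move_arm(
  moves=[5,-2,0,0,0,0,0,5,-2,0,0,0,0,0,5,-2,0,0,0,0,0,5,-1.4,0,0,0,0,0,5,0,0,0.5,0,0,0,5,0,0,0.5,0,0,0,5,0,0,0,0,0,0,5,0,0,0,0,0,0],
)

```text
clock: 7.65
tool_pos: [0.5326, 0.0813, 0.0021]
orientation: [180.0, -0.0, -90.4]
force: [-0.2, -0.1, 0.6]
opening: 0.0499
gripper_force: 0.0
```

```bash
cat > tip.py <<'E'
from h import *
m=vision.camera_model('wrist');s=ctrl.get_obs();p,d=vision.snapshot('wrist');X=cloud(m,d)
for u in(225,245,258,392,405,425):
    print(u,[(v,*X[v,u].round(3).tolist()) for v in (286,290,292,295)])
print('blocks',[(u,v,X[v,u].round(3).tolist()) for u,v in((100,293),(100,350),(30,300),(550,293),(550,350),(320,350),(320,430))])
print(s['tool_pos'],s['force'])
E
python3 tip.py
```

```text
225 [(286, 0.578, 0.077, -0.001), (290, 0.578, 0.079, 0.0), (292, 0.571, 0.069, 0.028), (295, 0.571, 0.069, 0.029)]
245 [(286, 0.568, 0.077, 0.0), (290, 0.568, 0.079, 0.001), (292, 0.563, 0.069, 0.027), (295, 0.563, 0.069, 0.03)]
258 [(286, 0.562, 0.077, 0.001), (290, 0.562, 0.078, 0.001), (292, 0.559, 0.071, 0.023), (295, 0.558, 0.071, 0.026)]
392 [(286, 0.502, 0.078, -0.001), (290, 0.502, 0.079, 0.001), (292, 0.506, 0.07, 0.024), (295, 0.506, 0.071, 0.026)]
405 [(286, 0.496, 0.077, 0.001), (290, 0.496, 0.079, 0.0), (292, 0.501, 0.069, 0.027), (295, 0.502, 0.069, 0.03)]
425 [(286, 0.487, 0.078, -0.0), (290, 0.487, 0.08, -0.0), (292, 0.493, 0.07, 0.027), (295, 0.494, 0.07, 0.03)]
blocks [(100, 293, [0.582, 0.042, 0.094]), (100, 350, [0.573, 0.046, 0.111]), (30, 300, [0.669, 0.083, 0.001]), (550, 293, [0.484, 0.042, 0.096]), (550, 350, [0.491, 0.046, 0.111]), (320, 350, [0.533, 0.05, 0.105]), (320, 430, [0.533, 0.054, 0.122])]
[0.53262003 0.0812694  0.00212629] [-0.21904439 -0.1184188   0.59582862]
```

No bench contact with the TCP at 2 mm, and the tips are at 22 mm. I lower 16 mm more.

move_arm(
  moves=[5,0,0,0.4,0,0,0,5,0,0,0.4,0,0,0,5,0,0,0.3,0,0,0,5,0,0,0.2,0,0,0,5,0,0,0.2,0,0,0,5,0,0,0,0,0,0,5,0,0,0,0,0,0],
)

```text
clock: 8.4
tool_pos: [0.533, 0.082, -0.0126]
orientation: [180.0, -0.0, -90.4]
force: [-0.5, 0.9, 0.0]
opening: 0.0497
gripper_force: 0.0
```

```bash
python3 tip.py
```

```text
225 [(286, 0.574, 0.072, 0.001), (290, 0.574, 0.074, 0.0), (292, 0.571, 0.07, 0.012), (295, 0.571, 0.07, 0.015)]
245 [(286, 0.566, 0.072, -0.0), (290, 0.566, 0.074, 0.0), (292, 0.564, 0.07, 0.011), (295, 0.563, 0.07, 0.015)]
258 [(286, 0.56, 0.071, 0.002), (290, 0.561, 0.074, 0.0), (292, 0.559, 0.071, 0.01), (295, 0.559, 0.071, 0.011)]
392 [(286, 0.505, 0.072, 0.001), (290, 0.505, 0.074, 0.0), (292, 0.506, 0.071, 0.009), (295, 0.507, 0.071, 0.012)]
405 [(286, 0.499, 0.072, 0.001), (290, 0.499, 0.074, 0.001), (292, 0.502, 0.07, 0.012), (295, 0.502, 0.07, 0.015)]
425 [(286, 0.491, 0.072, 0.001), (290, 0.491, 0.074, -0.0), (292, 0.494, 0.07, 0.013), (295, 0.494, 0.07, 0.015)]
blocks [(100, 293, [0.581, 0.042, 0.08]), (100, 350, [0.574, 0.047, 0.097]), (30, 300, [0.658, 0.078, 0.001]), (550, 293, [0.484, 0.043, 0.08]), (550, 350, [0.491, 0.047, 0.096]), (320, 350, [0.534, 0.05, 0.09]), (320, 430, [0.533, 0.056, 0.107])]
[ 0.53296702  0.08198034 -0.01255031] [-5.40850829e-01  8.64333441e-01  4.21142382e-04]
```

move_arm(
  moves=[5,0,0,0.2,0,0,0,5,0.6,0,0,0,0,0,5,0.6,0,0,0,0,0,5,0.6,0,0,0,0,0,5,0.3,0,0,0,0,0,5,0.3,0,0,0,0,0,5,0.3,0,0,0,0,0,5,0.3,0,0,0,0,0],
)

```text
clock: 9.25
tool_pos: [0.533, 0.0519, -0.0145]
orientation: [-180.0, 0.0, -90.4]
force: [0.3, 1.3, -0.4]
opening: 0.0501
gripper_force: 0.6
```

move_arm(
  moves=[5,0.3,0,0,0,0,0,5,0.3,0,0,0,0,0,5,0.3,0,0,0,0,0,5,0.3,0,0,0,0,0,5,0.3,0,0,0,0,0,5,0.2,0,0,0,0,0,5,0.2,0,0,0,0,0,5,0,0,0,0,0,0],
)

```text
clock: 10.05
tool_pos: [0.5325, 0.0326, -0.0146]
orientation: [180.0, -0.0, -90.4]
force: [0.3, 0.1, 0.1]
opening: 0.0496
gripper_force: 0.1
```

```bash
cat > w.py <<'E'
from meas import *
m=vision.camera_model('wrist');s=ctrl.get_obs();p,d=vision.snapshot('wrist')
X=cloud(m,d);z=X[...,2];V,U=np.mgrid[:480,:640]
rect(m,(z>.012)&(z<.024)&(d>0)&(V<285),.018,'box')
print(s['tool_pos'],s['orientation'],s['force'],s['moment'])
E
python3 w.py
```

```text
box px [330. 137.] c [530.2 -32.6] size [93.7 96.6] ang 89.67
[ 0.5324911   0.03258478 -0.01457742] [ 1.79985777e+02 -1.29462490e-02 -9.03805316e+01] [0.33494475 0.07492939 0.09420781] [ 0.12643497  0.09250308 -0.04035299]
```

The box is now square (yaw ≈ -0.3°), with its centre at y ≈ -0.0425. I retreat, rise, and turn by -90° for the front push.

move_arm(
  moves=[5,-1,0,0,0,0,0,5,-2,0,0,0,0,0,5,0,0,-4,0,0,0,5,0,0,-4,0,0,0,5,0,0,-4,0,0,0.143,5,0,0,0,0,0,0.143,5,0,0,0,0,0,0.143,5,0,0,0,0,0,0.143],
)

```text
clock: 10.9
tool_pos: [0.5326, 0.0635, 0.1058]
orientation: [-180.0, 0.0, -123.5]
force: [0.2, -0.2, 0.2]
opening: 0.0497
gripper_force: 0.0
```

move_arm(
  moves=[5,0,0,0,0,0,0.143,5,0,0,0,0,0,0.143,5,0,0,0,0,0,0.143,5,0,0,0,0,0,0.143,5,0,0,0,0,0,0.143,5,0,0,0,0,0,0.143,5,0,0,0,0,0,0.143,5,0,0,0,0,0,0],
)

```text
clock: 11.7
tool_pos: [0.5325, 0.0634, 0.1053]
orientation: [-180.0, -0.0, 179.4]
force: [-0.1, -0.2, 0.1]
opening: 0.0498
gripper_force: 0.0
```

move_arm(
  moves=[5,3.3,-3.5,0,0,0,0,5,3.3,-3.5,0,0,0,0,5,3.2,-3.5,0,0,0,0,5,0,0,0,0,0,0,5,0,0,0,0,0,0],
)

```text
clock: 12.2
tool_pos: [0.4336, -0.0416, 0.1059]
orientation: [180.0, 0.1, 179.7]
force: [0.5, 0.4, 1.0]
opening: 0.0502
gripper_force: 0.0
```

Run:
```python
from meas import *
m=vision.camera_model('wrist');s=ctrl.get_obs();p,d=vision.snapshot('wrist')
cv2.imwrite('pics/wrist4.png',p[:,:,::-1])
X=cloud(m,d);z=X[...,2];V,U=np.mgrid[:480,:640]
rect(m,(z>.012)&(z<.024)&(d>0)&(V<285),.018,'box')
rect(m,(z>.028)&(z<.040)&(d>0)&(V<285),.034,'deck')
print(s['tool_pos'],s['orientation'],s['force'])
```

```text
box px [112. 138.] c [ 372.9 -175.7] size [  6.5 170.3] ang 59.34
[ 0.4336451  -0.04155837  0.1059435 ] [1.79983828e+02 6.49024772e-02 1.79658178e+02] [0.54089904 0.40495802 0.95625429]
```

View pics/wrist4.png

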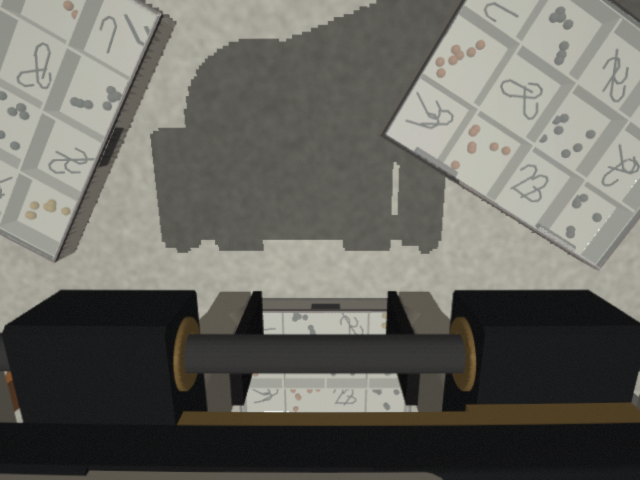

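The camera now faces away from the rack: two decoys at the top, the box front edge at row ~300 between the fingers. The fingers are clear of the decoys, so I lower and push to the mouth.

move_arm(
  moves=[5,0,-0.1,4,0,0,0,5,0,0,4,0,0,0,5,0,0,2,0,0,0,5,0,0,1,0,0,0,5,0,0,0.6,0,0,0,5,0,0,0.4,0,0,0,5,0,0,0,0,0,0,5,0,0,0,0,0,0],
)

```text
clock: 13.05
tool_pos: [0.4346, -0.0419, -0.0138]
orientation: [180.0, 0.1, 179.5]
force: [0.1, 0.6, -0.2]
opening: 0.0499
gripper_force: 0.0
```

move_arm(
  moves=[5,-0.8,0,0,0,0,0,5,-0.8,0,0,0,0,0,5,-0.8,0,0,0,0,0,5,-0.4,0,0,0,0,0,5,-0.3,0,0,0,0,0,5,-0.3,0,0,0,0,0,5,-0.3,0,0,0,0,0,5,-0.3,0,0,0,0,0],
)

```text
clock: 13.85
tool_pos: [0.473, -0.0428, -0.0147]
orientation: [-180.0, -0.1, 179.5]
force: [-4.3, 0.8, 2.3]
opening: 0.05
gripper_force: 1.7
```

move_arm(
  moves=[5,-0.3,0,0,0,0,0,5,-0.3,0,0,0,0,0,5,-0.3,0,0,0,0,0,5,-0.3,0,0,0,0,0,5,-0.3,0,0,0,0,0,5,-0.3,0,0,0,0,0,5,-0.3,0,0,0,0,0,5,0,0,0,0,0,0],
)

```text
clock: 14.65
tool_pos: [0.4957, -0.0426, -0.0144]
orientation: [180.0, 0.0, 179.5]
force: [-0.4, 0.0, 0.6]
opening: 0.0498
gripper_force: 0.0
```

Run:
```python
from meas import *
m=vision.camera_model('scene');s=ctrl.get_obs();p,d=vision.snapshot('scene')
c=p[160:340,160:400];cv2.imwrite('pics/scene5.png',cv2.resize(c,None,fx=3.2,fy=3.2,interpolation=2)[:,:,::-1])
print(s['tool_pos'],s['orientation'],s['force'])
```

```text
[ 0.49569745 -0.042637   -0.01444522] [1.79994510e+02 4.58184385e-02 1.79507447e+02] [-0.43874193  0.02224536  0.55800145]
```

View pics/scene5.png

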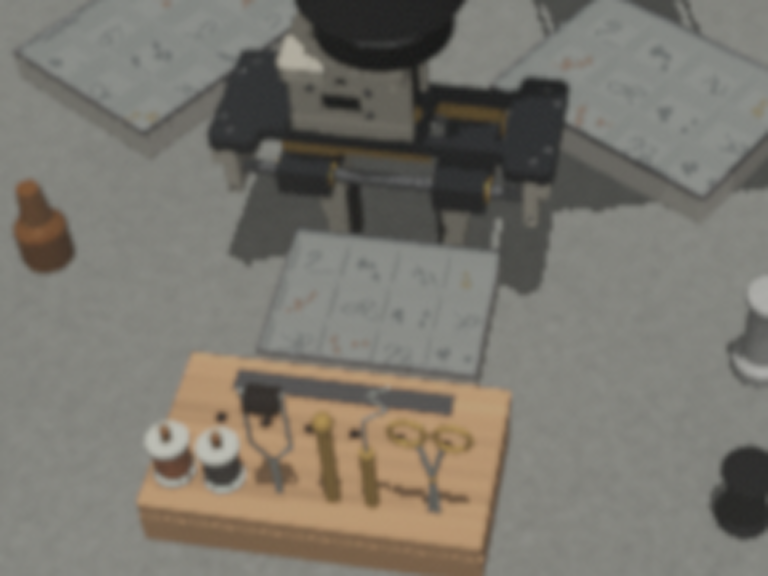

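The scene crop shows the box lid corners at about (298,232), (500,248) and (260,350), with the deck front corners at (192,353) and (512,390). The back edge is at the mouth. I check the centring by segmentation from this view.

Run:
```python
from meas import *
m=vision.camera_model('scene');p,d=vision.snapshot('scene');X=cloud(m,d);z=X[...,2]
V,U=np.mgrid[:480,:640]
sel=(X[...,0]>.45)&(X[...,0]<.76)&(abs(X[...,1]+.044)<.12)
bx=sel&(abs(z-.018)<.005)&(X[...,0]<.63)&(X[...,0]>.50)
dk=sel&(abs(z-.034)<.004)&(X[...,0]>.60)
rect(m,bx,.018,'box');rect(m,dk,.034,'deck')
for n,M in(('box',bx),('deck',dk)):
    for xs in np.arange(.51,.73,.02):
        q=M&(abs(X[...,0]-xs)<.004)
        if q.sum()>60:
            y=X[...,1][q];a,b=np.percentile(y,[1,99]);print(n,round(xs,2),a.round(4),b.round(4),((a+b)/2).round(4))
```

```text
box px [279. 254.] c [554.1 -39.9] size [126.9 104.7] ang 89.67
deck px [257. 301.] c [671.2 -44. ] size [177.7 102.5] ang 89.39
box 0.51 -0.1015 0.0224 -0.0396
box 0.53 -0.1016 0.0217 -0.0399
box 0.55 -0.1018 0.0225 -0.0397
box 0.57 -0.1019 0.0216 -0.0402
box 0.59 -0.1021 0.0214 -0.0403
deck 0.63 -0.1315 0.0434 -0.044
deck 0.65 -0.1314 0.0442 -0.0436
deck 0.67 -0.1212 0.044 -0.0386
deck 0.69 -0.1111 0.0435 -0.0338
deck 0.71 -0.1314 0.0431 -0.0441
```

The box is offset ~3–4 mm from the rack's middle and parallel within 0.3°. With 8 mm of clearance each side, I continue the push.

move_arm(
  moves=[5,-0.3,0,0,0,0,0,5,-0.3,0,0,0,0,0,5,-0.3,0,0,0,0,0,5,-0.3,0,0,0,0,0,5,-0.3,0,0,0,0,0,5,-0.3,0,0,0,0,0,5,-0.3,0,0,0,0,0,5,-0.3,0,0,0,0,0],
)

```text
clock: 15.55
tool_pos: [0.5192, -0.0429, -0.0146]
orientation: [180.0, 0.0, 179.5]
force: [-3.6, -0.4, 3.6]
opening: 0.0498
gripper_force: 1.6
```

move_arm(
  moves=[5,-0.3,0,0,0,0,0,5,-0.3,0,0,0,0,0,5,-0.3,0,0,0,0,0,5,-0.3,0,0,0,0,0,5,-0.3,0,0,0,0,0,5,-0.3,0,0,0,0,0,5,-0.3,0,0,0,0,0,5,-0.3,0,0,0,0,0],
)

```text
clock: 16.35
tool_pos: [0.5432, -0.0431, -0.0145]
orientation: [180.0, 0.0, 179.5]
force: [-2.6, -0.3, 2.4]
opening: 0.0503
gripper_force: 1.4
```

move_arm(
  moves=[5,-0.3,0,0,0,0,0,5,-0.3,0,0,0,0,0,5,-0.3,0,0,0,0,0,5,-0.3,0,0,0,0,0,5,-0.3,0,0,0,0,0,5,-0.3,0,0,0,0,0,5,-0.3,0,0,0,0,0,5,-0.3,0,0,0,0,0],
)

```text
clock: 17.15
tool_pos: [0.5671, -0.0434, -0.0145]
orientation: [180.0, -0.0, 179.5]
force: [-2.7, -0.1, 2.7]
opening: 0.0499
gripper_force: 1.5
```

move_arm(
  moves=[5,-0.3,0,0,0,0,0,5,-0.3,0,0,0,0,0,5,-0.3,0,0,0,0,0,5,-0.3,0,0,0,0,0,5,-0.3,0,0,0,0,0,5,-0.2,0,0,0,0,0,5,0,0,0,0,0,0],
)

```text
clock: 17.85
tool_pos: [0.5846, -0.0435, -0.0145]
orientation: [180.0, 0.0, 179.5]
force: [-1.1, -1.2, 1.1]
opening: 0.0502
gripper_force: 0.3
```

move_arm(
  moves=[5,-0.15,0,0,0,0,0,5,-0.15,0,0,0,0,0,5,-0.15,0,0,0,0,0,5,-0.15,0,0,0,0,0,5,-0.1,0,0,0,0,0,5,-0.1,0,0,0,0,0,5,-0.1,0,0,0,0,0],
)

```text
clock: 18.55
tool_pos: [0.593, -0.0436, -0.0146]
orientation: [180.0, 0.0, 179.5]
force: [-1.0, -0.1, 0.2]
opening: 0.05
gripper_force: 0.8
```

move_arm(
  moves=[5,-0.1,0,0,0,0,0,5,-0.1,0,0,0,0,0],
)

```text
clock: 18.75
tool_pos: [0.595, -0.0436, -0.0146]
orientation: [180.0, 0.0, 179.5]
force: [-1.5, 0.2, -0.1]
opening: 0.0499
gripper_force: 0.8
```

move_arm(
  moves=[5,-0.1,0,0,0,0,0,5,-0.1,0,0,0,0,0],
)

```text
clock: 18.95
tool_pos: [0.597, -0.0436, -0.0146]
orientation: [-180.0, 0.0, 179.5]
force: [-1.5, -0.3, 0.3]
opening: 0.0497
gripper_force: 0.7
```

move_arm(
  moves=[5,-0.1,0,0,0,0,0],
)

```text
clock: 19.05
tool_pos: [0.598, -0.0436, -0.0146]
orientation: [180.0, 0.0, 179.5]
force: [-0.8, 0.3, -0.3]
opening: 0.0501
gripper_force: 0.6
```

move_arm(
  moves=[5,-0.1,0,0,0,0,0],
)

```text
clock: 19.15
tool_pos: [0.599, -0.0436, -0.0145]
orientation: [180.0, 0.0, 179.5]
force: [-1.0, 0.0, -0.3]
opening: 0.0502
gripper_force: 0.6
```

move_arm(
  moves=[5,-0.1,0,0,0,0,0],
)

```text
clock: 19.25
tool_pos: [0.6, -0.0436, -0.0146]
orientation: [180.0, 0.0, 179.5]
force: [-1.5, -0.5, -0.4]
opening: 0.0501
gripper_force: 0.6
```

move_arm(
  moves=[5,-0.05,0,0,0,0,0,5,-0.05,0,0,0,0,0],
)

```text
clock: 19.45
tool_pos: [0.6009, -0.0437, -0.0146]
orientation: [-180.0, -0.0, 179.5]
force: [-0.6, 0.2, -0.4]
opening: 0.0504
gripper_force: 0.7
```

move_arm(
  moves=[5,-0.05,0,0,0,0,0,5,-0.05,0,0,0,0,0],
)

```text
clock: 19.65
tool_pos: [0.601, -0.0437, -0.0146]
orientation: [-180.0, -0.1, 179.5]
force: [-6.3, 2.0, 3.6]
opening: 0.0501
gripper_force: 3.1
```

Run:
```python
from h import *
s=ctrl.get_obs();m=vision.camera_model('scene');p,d=vision.snapshot('scene');X=cloud(m,d)
np.savez('s6.npz',p=p,d=d)
z=X[...,2];x=X[...,0];y=X[...,1]
# profile of deck front edge & box front strip
for yc in(-.09,-.06,-.03,0.0):
    q=(abs(y-yc)<.006)&(x>.55)&(x<.66);i=np.argsort(x[q]);print(yc,[(round(a,4),round(b,3)) for a,b in zip(x[q][i],z[q][i]) if .595<a<.63][::4])
print(s['tool_pos'],s['force'],s['gripper_force'])
```

```text
-0.09 [(np.float64(0.5953), np.float64(0.003)), (np.float64(0.5981), np.float64(0.444)), (np.float64(0.5999), np.float64(0.172)), (np.float64(0.6019), np.float64(0.172)), (np.float64(0.6023), np.float64(0.443)), (np.float64(0.6048), np.float64(0.171)), (np.float64(0.6059), np.float64(0.171)), (np.float64(0.6073), np.float64(0.444)), (np.float64(0.6086), np.float64(0.172)), (np.float64(0.6093), np.float64(0.444)), (np.float64(0.6097), np.float64(0.173)), (np.float64(0.6104), np.float64(0.337)), (np.float64(0.6111), np.float64(0.171)), (np.float64(0.6118), np.float64(0.443)), (np.float64(0.613), np.float64(0.444)), (np.float64(0.6141), np.float64(0.173)), (np.float64(0.6155), np.float64(0.17)), (np.float64(0.6162), np.float64(0.171)), (np.float64(0.6169), np.float64(0.444)), (np.float64(0.6172), np.float64(0.252)), (np.float64(0.6175), np.float64(0.231)), (np.float64(0.6185), np.float64(0.171)), (np.float64(0.6191), np.float64(0.172)), (np.float64(0.6194), np.float64(0.36)), (np.float64(0.6199), np.float64(0.114)), (np.float64(0.6203), np.float64(0.39)), (np.float64(0.6206), np.float64
[... 27261 characters left out ...]
float64(0.6293), np.float64(0.342)), (np.float64(0.6294), np.float64(0.436)), (np.float64(0.6294), np.float64(0.405)), (np.float64(0.6295), np.float64(0.413)), (np.float64(0.6295), np.float64(0.443)), (np.float64(0.6296), np.float64(0.408)), (np.float64(0.6296), np.float64(0.337)), (np.float64(0.6297), np.float64(0.444)), (np.float64(0.6298), np.float64(0.416)), (np.float64(0.6298), np.float64(0.439)), (np.float64(0.6299), np.float64(0.359)), (np.float64(0.6299), np.float64(0.344)), (np.float64(0.6299), np.float64(0.414)), (np.float64(0.63), np.float64(0.036)), (np.float64(0.63), np.float64(0.424))]
[ 0.60100174 -0.04369529 -0.01457297] [-6.31680064  2.02173526  3.64674954] 3.070213459432125
```

The force rises (6 N) and the TCP stalls at 0.601: this is contact with the rail, where expected. I press a touch more to seat it square.

move_arm(
  moves=[5,-0.05,0,0,0,0,0,5,-0.05,0,0,0,0,0,5,0,0,0,0,0,0],
)

```text
clock: 20.0
tool_pos: [0.601, -0.0437, -0.0146]
orientation: [-180.0, -0.2, 179.5]
force: [-7.5, 2.2, 6.0]
opening: 0.0499
gripper_force: 4.1
```

move_arm(
  moves=[5,0.3,0,0,0,0,0,5,1,0,0,0,0,0,5,2,0,0,0,0,0,5,3,0,0,0,0,0,5,0,0,-4,0,0,0,5,0,0,-4,0,0,0,5,3,0,-4,0,0,0,5,4,0,-3,0,0,0],
)

```text
clock: 20.8
tool_pos: [0.4709, -0.0423, 0.1376]
orientation: [180.0, 0.2, 179.5]
force: [-0.4, 1.4, 0.8]
opening: 0.05
gripper_force: 0.0
```

move_arm(
  moves=[5,2,-4,-2,0,0,0,5,0,-4,-2,0,0,0,5,0,-4,0,0,0,0,5,0,-4,0,0,0,0,5,0,-4,0,0,0,0,5,0,-4,0,0,0,0,5,0,0,0,0,0,0,5,0,0,0,0,0,0],
)

```text
clock: 21.6
tool_pos: [0.4472, -0.283, 0.1751]
orientation: [180.0, -0.0, 179.4]
force: [-0.6, 0.2, 0.3]
opening: 0.05
gripper_force: 0.0
```

Run:
```python
from h import *
m=vision.camera_model('top');p,d=vision.snapshot('top');X=cloud(m,d);x,y,z=X[...,0],X[...,1],X[...,2]
a=np.load('top0.npz')
cv2.imwrite('pics/top7.png',cv2.resize(p[110:270,220:490],None,fx=2.9,fy=2.9,interpolation=2)[:,:,::-1])
reg=(x>.595)&(x<.64)&(abs(y+.044)<.1)
B=[];D=[]
for yc in np.arange(-.095,.015,.01):
    q=reg&(abs(y-yc)<.004)
    b=x[q&(abs(z-.018)<.005)];k=x[q&(abs(z-.034)<.005)]
    if len(b): B.append((yc,b.min()))
    if len(k): D.append((yc,k.min()))
B=np.array(B);D=np.array(D)
for n,A in(('box',B),('deck',D)):
    f=np.polyfit(A[:,0],A[:,1],1);print(n,'front x at -.044',np.polyval(f,-.044).round(4),'yaw',-np.degrees(np.arctan(f[0])).round(2),A[:,1].round(4))
q=reg&(abs(z-.018)<.005)&(x<.617);print('box y',y[q].min(),y[q].max())
X0=cloud(m,a['d'])
for n,(u,v) in dict(st=(245,219),sp=(252,171),bo=(467,240)).items(): print(n,X0[v,u].round(3),X[v,u].round(3))
print(ctrl.get_obs()['tool_pos'])
```

```text
box front x at -.044 0.6086 yaw -0.64 [0.6091 0.6082 0.6086 0.6087 0.6085 0.6094 0.6093]
deck front x at -.044 0.6186 yaw 2.41 [0.6235 0.617  0.6171 0.6163 0.6176 0.6176 0.6176 0.6176]
box y -0.06088049232074741 0.022184767578536897
st [0.552 0.174 0.065] [0.552 0.175 0.064]
sp [0.652 0.169 0.044] [0.651 0.169 0.046]
bo [ 0.526 -0.245  0.049] [ 0.415 -0.083  0.662]
[ 0.4474104  -0.28226191  0.17527117]
```

View pics/top7.png

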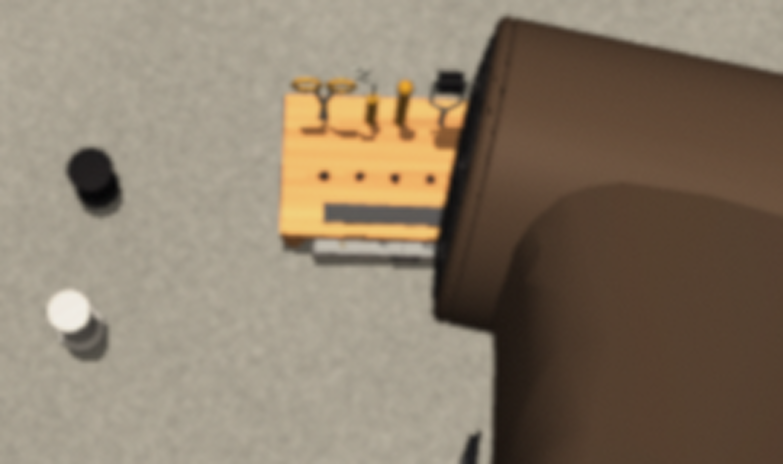

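The top crop shows the box front strip (y px ~250) parallel to the deck edge and about 8.6 mm proud, against 8 mm expected. Its yaw is -0.64°, matching the rack, and it is centred within ~3 mm. The stacker and spool have not moved. The bottle is hidden by the arm here, but the fingers passed more than 10 cm above it. The hand is clear, so I hand in.

```bash
python3 -c "
from plant import ctrl
print(ctrl.close_job())"
```

```text
the job is handed in; nothing more can be done
None
```

The hook box is in its bay, its back edge against the rear rail and square to it; the hand is clear, the stacker and spool have not moved, and the bottle was hidden by the arm at the last look but passed with over 10 cm to spare; job handed in, with no verdict returned.

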